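# Fill the engraving carrier and hold it against the stops

### The arm

A 6-joint arm with a two-finger parallel gripper is mounted at the origin on the work surface. World frame = base frame: x ahead of the robot, y to its left, z up, the work surface at z = 0. Lengths are in mm, angles in rad, forces in N, time in s.
With the tool pointing down it reaches from about 275 to 1000 mm from the base axis. Payload 8.4 kg.
Tool frame: the origin (TCP) lies on the centre line of the jaws, within the pads' length; the fingertips stand 25 mm ahead of it and the grasp point (between the pads) lies 6 mm ahead of it; z points along the fingers, x is the direction in which the jaws open and shut, and the axes are right-handed (so a half turn about z gives the same grasp; the last joint's range is limited). The gripper opens to 85 mm and grips with 20 to 120 N. Pads are 22 mm wide; open, the fingers measure 114 mm over their backs; the gripper's body (76 mm by 85 mm) begins 54 mm behind the grasp point. The pads swing forward as they close: fully open they stand 13 mm farther back than shut.
Start: joints at [1.342, 0.353, 1.633, -0, 1.155, -0.002], TCP at [140.536, 608.997, 256.281] pointing down, gripper open.
Joint ranges: [-2.63, 2.63], [-0.92, 2.1], [0.06, 2.66], [-1.3, 4.44], [0, 2.69], [-3.02, 3.02]. Speed limits (rad/s): [2.22, 2.22, 2.79, 3.14, 3.14, 3.14].

### API

Orientations are given as [roll, pitch, yaw] about the fixed x, y, z axes, in that order (R = Rz(yaw) Ry(pitch) Rx(roll)).
In Python, from rig import r gives the robot as it stands. The module is installed in compiled form; this text tells all that it offers.
- The arm moves only by the tool jog_arm, never from a script. Its argument "deltas" is a list of rows, each an object with "gripper": the gripper command: -1 is fully open, 1 is shut, values between are in proportion; "translation": the shift along the world's x, y, z in units of 10 cm (1.0 is 10 cm), a list of three; "dr": the turn, a rotation vector about the world's x, y, z in units of pi/2 rad (1.0 is pi/2 rad), a list of three. In form: [{"gripper": gripper, "translation": [x, y, z], "dr": [wx, wy, wz]}, ...]. A call has 1 to 12 rows; each row shifts and turns the commanded pose from where the row before left it; what a row does not reach is not made up. A row lasts 1/12 s, in which the tool goes at most 41.7 mm and 7.16 degrees, less where a joint would pass 70% of its speed; a pose out of reach is approached as far as the arm can. A call with a number of a shift or a turn outside -1 to 1 is refused whole. A call with a gripper value outside its range is refused whole. The fingers move at their own pace and stop on an object; "squeeze" is the grip in N (left out, the last holds). Time passes only in rows, so rows that do not move let the fingers close. It gives the time, the measured TCP pose, the force and the opening at its end, in the units of the state.
- r.sense(): the state, without advancing time (a new reading comes with each control period).
- r.grab_frame(name): name is "side" or "top" or "wrist"; returns the picture (400x640x3 uint8, blue, green, red); there is no depth.
- r.calibration(name): a dict with "mtx" (3x3 intrinsics, pixels), "world_from_camera" (4x4, takes a point from camera to world coordinates). Camera axes: x right, y down, z forward; pixel columns grow to the right and rows downward; lengths in mm; the calibration is good to about 2 mm. A picture is of the moment at which its call begins: read the wrist's pose just before it. calibration takes no time and is no camera call; for the wrist camera it gives the pose at the moment of the call.
- r.sign_off(): hands the job in, once; it reports no verdict.
The state is a dict: "clock": time; "qpos": joint angles; "qvel": joint speeds; "joint_efforts": joint torques, N m; "eef_pos": TCP position; "tcp_rot": TCP orientation; "contact_force": force on the tool from outside, world axes, zero at the start; "wrist_torque": the same for the moment, N m; "opening": opening from 0.0 (shut) to 1.0 (fully open).
Only numpy, scipy, OpenCV 4.12 (cv2) and the standard library are available. Lean on these libraries where they do the work, as an engineer would, in place of code of your own. Each camera call takes 0.05 s, during which the arm holds its last target. There are 200 camera calls.

### The job

Fill the empty pockets of the metal carrier with spare brass seal blanks from the wooden rack, each fully down and upright; do not pull out the blanks already in the carrier, and leave the one extra spare in the rack. Then push the carrier by its upright tab along its slideway, against the sprung plunger, until it is hard up against the two steel stops, and finish while still holding it firmly there, not letting go. Do not knock the other things about.

Things in the scene. Friction and masses are not known exactly. Their poses are not given: they have to be found in the camera images.
- fixture: fixed steel slideway, plate 300 x 78 x 10 mm. Origin: at table level on its centre line; plate spans x -160 to +140 mm; x axis = push direction, towards the plunger and stops, roughly to the robot's left (+y). Guide rails 12 mm over the plate on both sides of the carrier (1.5 mm play a side). Spring housing 46 mm square, top 44 mm over the table, at x +89 to +135 mm
- stops: two fixed steel stop blocks, each 13 mm wide, 30 mm tall, standing on the plate left and right of the plunger, in front of the spring housing; their faces towards the carrier are the hard stop. Origin: middle between the two faces, at their foot (10 mm over the table)
- stop_face (a point): point midway between the two stop faces, in the plane of the faces, 26 mm over the table, axes as the fixture's. When the carrier is fully home this point lies at x = +85 mm in the carrier's frame
- plunger (a joint): travel of the sprung plunger in m: 0 = fully out (its 14 mm round tip 16 mm in front of the stop faces), grows as it is pushed in, 0.016 when the carrier meets the stops. It pushes back with 5 N when out and rises by 0.35 N per mm to 10.6 N at the stops; let go, it tends to push the carrier back off the stops
- carrier: loose aluminium block 170 x 46 x 28 mm on the slideway's plate, 0.26 to 0.46 kg empty, slides along x. Origin: centre of its underside (10 mm over the table); x = push direction. Pockets 16 mm wide, 20 mm deep at x -25, +7, +39, +71 mm, two empty at the start, any two. Starts 25 to 55 mm short of the stops. Grip tab at x -73 mm: 10 mm thick in x, 36 mm wide in y, 30 mm above the block
- tab_top (a point): centre of the top edge of the carrier's grip tab (58 mm over the carrier's underside, 68 mm over the table), axes as the carrier's
- pocket0 (a point): centre of the mouth of the carrier's pocket 0 (counted from the tab), in the block's top face, 38 mm over the table; the pocket's floor is 20 mm below; axes as the carrier's. A seated blank has its foot on that floor, its head's underside 6 mm over the mouth
- pocket1 (a point): centre of the mouth of the carrier's pocket 1 (counted from the tab), in the block's top face, 38 mm over the table; the pocket's floor is 20 mm below; axes as the carrier's. A seated blank has its foot on that floor, its head's underside 6 mm over the mouth
- pocket2 (a point): centre of the mouth of the carrier's pocket 2 (counted from the tab), in the block's top face, 38 mm over the table; the pocket's floor is 20 mm below; axes as the carrier's. A seated blank has its foot on that floor, its head's underside 6 mm over the mouth
- pocket3 (a point): centre of the mouth of the carrier's pocket 3 (counted from the tab), in the block's top face, 38 mm over the table; the pocket's floor is 20 mm below; axes as the carrier's. A seated blank has its foot on that floor, its head's underside 6 mm over the mouth
- blank0: solid brass seal blank, 50 mm tall overall, 0.09 kg: a round shank 14 mm in diameter and 26 mm long below (foot chamfered 1.5 mm), a plain round head 20 mm in diameter and 24 mm tall above. Origin: centre of the foot; z along its axis, up. This one stands in one of the carrier's pockets at the start and stays in it
- blank1: solid brass seal blank, 50 mm tall overall, 0.09 kg: a round shank 14 mm in diameter and 26 mm long below (foot chamfered 1.5 mm), a plain round head 20 mm in diameter and 24 mm tall above. Origin: centre of the foot; z along its axis, up. This one stands in one of the carrier's pockets at the start and stays in it
- spare0: solid brass seal blank, 50 mm tall overall, 0.09 kg: a round shank 14 mm in diameter and 26 mm long below (foot chamfered 1.5 mm), a plain round head 20 mm in diameter and 24 mm tall above. Origin: centre of the foot; z along its axis, up. This one is a spare and stands in a hole of the wooden rack at the start, foot 10 mm over the table
- spare1: solid brass seal blank, 50 mm tall overall, 0.09 kg: a round shank 14 mm in diameter and 26 mm long below (foot chamfered 1.5 mm), a plain round head 20 mm in diameter and 24 mm tall above. Origin: centre of the foot; z along its axis, up. This one is a spare and stands in a hole of the wooden rack at the start, foot 10 mm over the table
- spare2: solid brass seal blank, 50 mm tall overall, 0.09 kg: a round shank 14 mm in diameter and 26 mm long below (foot chamfered 1.5 mm), a plain round head 20 mm in diameter and 24 mm tall above. Origin: centre of the foot; z along its axis, up. This one is a spare and stands in a hole of the wooden rack at the start, foot 10 mm over the table
- rack: fixed light wooden block 190 x 50 x 30 mm with four holes (16 mm in diameter, 20 mm deep) in a row along its x axis, 42 mm apart; holds three spares and the punch, in any order. Origin: centre of its underside
- punch: steel doming punch standing in the rack among the spares, not part of the job: 13 mm rod with an 18 mm ball on top, 71 mm tall. Origin: its foot
- pot0: bystander: little round clear pot with white lid, 36 mm wide, 19 mm tall, beside the slideway. Origin: underside
- pot1: bystander: a second pot like pot0, on the other side of the slideway. Origin: underside
- doming_block: bystander: 50 mm steel cube with round dimples. Origin: underside
- jar: bystander: glass jar with lid, 72 mm wide, 85 mm tall. Origin: underside
- hammer: bystander: small hammer lying down, 220 mm long. Origin: underside of its middle
- mandrel: bystander: short stepped steel cone standing up, 28 mm wide, 90 mm tall. Origin: underside

How it is judged (in metres and radians):
On the way, in this order (a step that is already met when the one before it is completed fails the run):
1. all four pockets of the carrier hold a blank, fully down (((horizontal distance between blank0 and pocket0 below 0.004 m and z of blank0 in the frame of pocket0 below -0.017 m and angle between blank0's own z axis and vertical below 0.12 rad) or (horizontal distance between blank1 and pocket0 below 0.004 m and z of blank1 in the frame of pocket0 below -0.017 m and angle between blank1's own z axis and vertical below 0.12 rad) or (horizontal distance between spare0 and pocket0 below 0.004 m and z of spare0 in the frame of pocket0 below -0.017 m and angle between spare0's own z axis and vertical below 0.12 rad) or (horizontal distance between spare1 and pocket0 below 0.004 m and z of spare1 in the frame of pocket0 below -0.017 m and angle between spare1's own z axis and vertical below 0.12 rad) or (horizontal distance between spare2 and pocket0 below 0.004 m and z of spare2 in the frame of pocket0 below -0.017 m and angle between spare2's own z axis and vertical below 0.12 rad)) and ((horizontal distance between blank0 and pocket1 below 0.004 m and z of blank0 in the frame of pocket1 below -0.017 m and angle between blank0's own z axis and vertical below 0.12 rad) or (horizontal distance between blank1 and pocket1 below 0.004 m and z of blank1 in the frame of pocket1 below -0.017 m and angle between blank1's own z axis and vertical below 0.12 rad) or (horizontal distance between spare0 and pocket1 below 0.004 m and z of spare0 in the frame of pocket1 below -0.017 m and angle between spare0's own z axis and vertical below 0.12 rad) or (horizontal distance between spare1 and pocket1 below 0.004 m and z of spare1 in the frame of pocket1 below -0.017 m and angle between spare1's own z axis and vertical below 0.12 rad) or (horizontal distance between spare2 and pocket1 below 0.004 m and z of spare2 in the frame of pocket1 below -0.017 m and angle between spare2's own z axis and vertical below 0.12 rad)) and ((horizontal distance between blank0 and pocket2 below 0.004 m and z of blank0 in the frame of pocket2 below -0.017 m and angle between blank0's own z axis and vertical below 0.12 rad) or (horizontal distance between blank1 and pocket2 below 0.004 m and z of blank1 in the frame of pocket2 below -0.017 m and angle between blank1's own z axis and vertical below 0.12 rad) or (horizontal distance between spare0 and pocket2 below 0.004 m and z of spare0 in the frame of pocket2 below -0.017 m and angle between spare0's own z axis and vertical below 0.12 rad) or (horizontal distance between spare1 and pocket2 below 0.004 m and z of spare1 in the frame of pocket2 below -0.017 m and angle between spare1's own z axis and vertical below 0.12 rad) or (horizontal distance between spare2 and pocket2 below 0.004 m and z of spare2 in the frame of pocket2 below -0.017 m and angle between spare2's own z axis and vertical below 0.12 rad)) and ((horizontal distance between blank0 and pocket3 below 0.004 m and z of blank0 in the frame of pocket3 below -0.017 m and angle between blank0's own z axis and vertical below 0.12 rad) or (horizontal distance between blank1 and pocket3 below 0.004 m and z of blank1 in the frame of pocket3 below -0.017 m and angle between blank1's own z axis and vertical below 0.12 rad) or (horizontal distance between spare0 and pocket3 below 0.004 m and z of spare0 in the frame of pocket3 below -0.017 m and angle between spare0's own z axis and vertical below 0.12 rad) or (horizontal distance between spare1 and pocket3 below 0.004 m and z of spare1 in the frame of pocket3 below -0.017 m and angle between spare1's own z axis and vertical below 0.12 rad) or (horizontal distance between spare2 and pocket3 below 0.004 m and z of spare2 in the frame of pocket3 below -0.017 m and angle between spare2's own z axis and vertical below 0.12 rad))), for 0.2 s.
2. the loaded carrier is pressed against the stops by the robot (all of step 1 and contact force between carrier and stops above 1 N and x of stop_face in the frame of carrier below 0.0875 m and value of joint plunger above 0.0135 m and contact force between the fingers and carrier above 3 N and linear speed of carrier below 0.01 m/s), for 0.3 s.
At the end, for the whole second after the job is handed in: Every pocket holds a blank (4 mm off axis, 3 mm off the floor, 0.12 rad); carrier within 2.5 mm of the stops, over 1 N on them, plunger in over 13.5 mm, carrier level (0.06 rad) and still (10 mm/s), fingers bearing on it with over 3 N; one spare unmoved (10 mm) (all of step 2 and distance of any of spare0, spare1, spare2 from where it was at the start of the episode below 0.01 m and angle between carrier's own z axis and vertical below 0.06 rad); the arm keeps its last pose, push and grip.
It fails at once if a blank that was already in the carrier is pulled out (foot higher than 35 mm) (height (world z) of any of blank0, blank1 above 0.035 m).
It fails at once if another thing is knocked about (punch, pot, doming block, jar, hammer or mandrel moved more than 30 mm) (distance of any of punch, pot0, pot1, doming_block, jar, hammer, mandrel from where it was at the start of the episode above 0.03 m).
It also fails if it takes over 72 s, if anything falls off the work surface, if the arm or the gripper's body presses on something with over 40 N, if the wrist force passes 120 N, or if a joint passes its speed limit or range.

## Working session

There is one attempt and no reset: what is moved stays moved. The work goes in short steps, Python scripts to look and compute and a tool call to move; the robot and the scene stay as the last step left them, time stands still between calls to the robot, and variables do not carry over. Pictures are saved under pics/ and viewed, about 8 in all and at most 12, crops included, and the job is handed in when it is done.

Besides the shell and the picture viewer there is one more tool, called as name([rows], argument=value, ...), one row to a line, values as JSON. jog_arm: Moves the arm, as the interface text tells. Shifts and turns lie within -1 to 1; 1 stands for 10 cm of shift or pi/2 rad of turn. Its arguments: {"type":"object","properties":{"deltas":{"type":"array"},"squeeze":{"type":"number"}},"required":["deltas"]}

```bash
mkdir -p pics; cat > h.py <<'E'
import numpy as np, cv2
from rig import r
def ray(name,uv,z,cal=None):
    c=cal or r.calibration(name); K=np.array(c["mtx"]);T=np.array(c["world_from_camera"])
    d=T[:3,:3]@np.linalg.solve(K,[uv[0],uv[1],1.]); o=T[:3,3]
    return (o+d*(z-o[2])/d[2]).round(1)
def proj(name,p,cal=None):
    c=cal or r.calibration(name); K=np.array(c["mtx"]);T=np.linalg.inv(np.array(c["world_from_camera"]))
    q=K@(T[:3,:3]@np.array(p,float)+T[:3,3]); return (q[:2]/q[2]).round(1)
E
python3 - <<'E'
from h import *
for n in("top","side","wrist"):
    c=r.calibration(n);print(n,np.array(c["mtx"]).round(1).tolist(),np.array(c["world_from_camera"]).round(3).tolist())
    cv2.imwrite(f"pics/{n}0.png",r.grab_frame(n))
print(r.sense())
E
```

```text
top [[399.8, 0.0, 309.2], [0.0, 399.8, 195.3], [0.0, 0.0, 1.0]] [[-0.004, -0.98, 0.2, 336.833], [-1.0, 0.005, 0.004, 65.472], [-0.005, -0.2, -0.98, 995.5], [0.0, 0.0, 0.0, 1.0]]
side [[470.5, 0.0, 318.7], [0.0, 470.5, 202.3], [0.0, 0.0, 1.0]] [[0.878, -0.296, 0.376, 123.96], [-0.478, -0.507, 0.717, -749.693], [-0.021, -0.81, -0.587, 745.653], [0.0, 0.0, 0.0, 1.0]]
wrist [[322.2, 0.0, 323.4], [0.0, 322.2, 202.6], [0.0, 0.0, 1.0]] [[0.226, 0.929, 0.294, 64.916], [0.974, -0.214, -0.071, 625.874], [-0.002, 0.303, -0.953, 373.073], [0.0, 0.0, 0.0, 1.0]]
{'clock': 0.15, 'qpos': array([ 1.34160345e+00,  3.53551975e-01,  1.63396777e+00, -1.35515321e-06,
        1.15521684e+00, -2.39276504e-03]), 'qvel': array([-0.00061972, -0.00253034, -0.0024469 ,  0.0003162 , -0.00036499,
        0.00081969]), 'joint_efforts': array([ 6.46475837e-04, -6.05643940e+01, -3.42339563e+01,  1.55570319e-04,
        6.20104853e-03,  4.56247085e-05]), 'eef_pos': array([140.45485899, 608.65629066, 255.69291984]), 'tcp_rot': array([-3.14159116e+00,  1.14392671e-03,  1.34399677e+00]), 'contact_force': array([ 0.47380411, -0.46939977, -0.1144701 ]), 'wrist_torque': array([ 0.07103624, -0.02724439,  0.00732588]), 'opening': 0.9999934735775403}
```

View pics/top0.png

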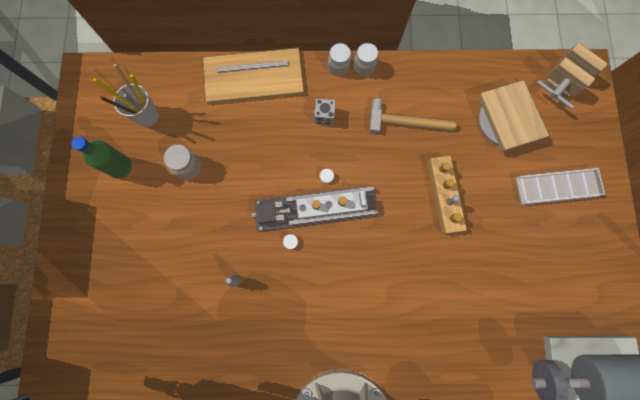

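View pics/side0.png

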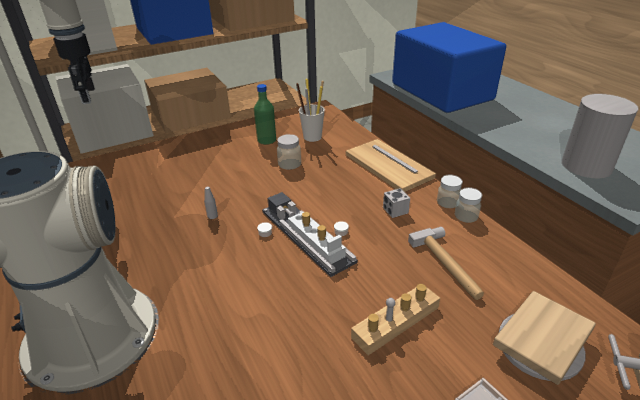

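```bash
python3 - <<'E'
from h import *
t=cv2.imread("pics/top0.png");s=cv2.imread("pics/side0.png")
a=cv2.resize(t[150:245,240:480],(800,317),interpolation=3);b=cv2.resize(s[180:355,250:450],None,fx=1.6,fy=1.6,interpolation=3)
o=np.zeros((600,800,3),np.uint8);o[:317]=a;o[320:600,:320]=b
cv2.imwrite("pics/c0.png",o)
def blobs(n,im,roi):
    x0,y0,x1,y1=roi;hsv=cv2.cvtColor(im,40)[y0:y1,x0:x1]
    m=cv2.inRange(hsv,(15,150,90),(30,255,255))
    k,_,st,c=cv2.connectedComponentsWithStats(m)
    for i in range(1,k):
        if st[i,4]>8: uv=c[i]+[x0,y0]; print(n,uv.round(1),st[i,4],ray(n,uv,55))
blobs("top",t,(240,150,480,245))
for n,uv,z in[("top",(445,157),30),("top",(433,158),30),("top",(466,232),30),("top",(447,234),30),("top",(375,187),10),("top",(378,209),10),("top",(256,204),10),("top",(258,230),10),("top",(327,176),19),("top",(290,242),19),("top",(234,281),0),("top",(452,200),71),("side",(390,301),72)]: print(uv,ray(n,uv,z))
E
```

```text
top [445.1 166.5] 70 [ 599.4 -261.9   55. ]
top [448.7 183.1] 69 [ 557.8 -267.6   55. ]
top [342.4 200.8] 35 [515.6 -10.4  55. ]
top [315.6 204.1] 36 [507.8  53.8  55. ]
top [456.1 216.8] 72 [ 475.5 -279.1   55. ]
(445, 157) [ 630.9 -272.2   30. ]
(433, 158) [ 628.5 -241.9   30. ]
(466, 232) [ 442.1 -309.2   30. ]
(447, 234) [ 437.5 -263.    30. ]
(375, 187) [559.2 -97.   10. ]
(378, 209) [ 502.8 -102.4   10. ]
(256, 204) [517.  202.7  10. ]
(258, 230) [451.7 196.3  10. ]
(327, 176) [586.1  24.2  19. ]
(290, 242) [420.9 116.4  19. ]
(234, 281) [328.4 253.4   0. ]
(452, 200) [ 513.1 -266.7   71. ]
(390, 301) [ 520.5 -272.1   72. ]
```

View pics/c0.png

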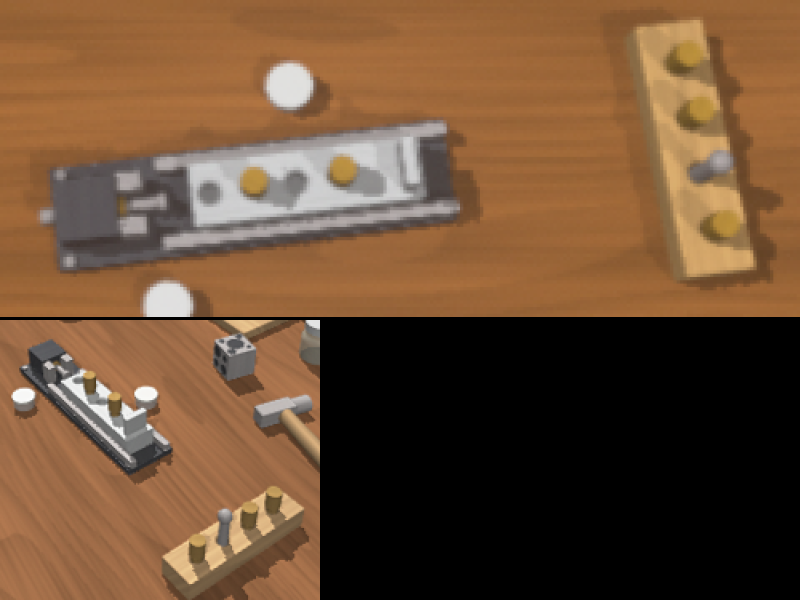

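jog_arm([
  {"gripper": -1,"translation": [0.155,-0.245,-0.04],"dr": [0,0,0.01]},
  {"gripper": -1,"translation": [0.155,-0.245,-0.04],"dr": [0,0,0.01]},
  {"gripper": -1,"translation": [0.155,-0.245,-0.04],"dr": [0,0,0.01]},
  {"gripper": -1,"translation": [0.155,-0.245,-0.04],"dr": [0,0,0.01]},
  {"gripper": -1,"translation": [0.155,-0.245,-0.04],"dr": [0,0,0.01]},
  {"gripper": -1,"translation": [0.155,-0.245,-0.04],"dr": [0,0,0.01]},
  {"gripper": -1,"translation": [0.155,-0.245,-0.04],"dr": [0,0,0.01]},
  {"gripper": -1,"translation": [0.155,-0.245,-0.04],"dr": [0,0,0.01]},
  {"gripper": -1,"translation": [0.155,-0.245,-0.04],"dr": [0,0,0.01]},
  {"gripper": -1,"translation": [0.155,-0.245,-0.04],"dr": [0,0,0.01]},
  {"gripper": -1,"translation": [0.155,-0.245,-0.04],"dr": [0,0,0.01]},
  {"gripper": -1,"translation": [0.155,-0.245,-0.04],"dr": [0,0,0.01]},
], squeeze=40)

```text
clock: 1.15
eef_pos: [327.0, 313.7, 208.1]
tcp_rot: [3.142, 0.0, 1.533]
contact_force: [0.2, 0.9, -0.2]
opening: 1.003
```

jog_arm([
  {"gripper": -1,"translation": [0.155,-0.245,-0.04],"dr": [0,0,0.01]},
  {"gripper": -1,"translation": [0.155,-0.245,-0.04],"dr": [0,0,0.01]},
  {"gripper": -1,"translation": [0.155,-0.245,-0.04],"dr": [0,0,0.01]},
  {"gripper": -1,"translation": [0.155,-0.245,-0.04],"dr": [0,0,0.01]},
  {"gripper": -1,"translation": [0.155,-0.245,-0.04],"dr": [0,0,0.01]},
  {"gripper": -1,"translation": [0.155,-0.245,-0.04],"dr": [0,0,0.01]},
  {"gripper": -1,"translation": [0.155,-0.245,-0.04],"dr": [0,0,0.01]},
  {"gripper": -1,"translation": [0.155,-0.245,-0.04],"dr": [0,0,0.01]},
  {"gripper": -1,"translation": [0.155,-0.245,-0.04],"dr": [0,0,0.01]},
  {"gripper": -1,"translation": [0.155,-0.245,-0.04],"dr": [0,0,0.01]},
  {"gripper": -1,"translation": [0,0,0],"dr": [0,0,0]},
  {"gripper": -1,"translation": [0,0,0],"dr": [0,0,0]},
])

```text
clock: 2.15
eef_pos: [481.8, 68.9, 167.9]
tcp_rot: [-3.141, -0.0, 1.687]
contact_force: [0.5, 1.1, 0.6]
opening: 1.002
```

```bash
cat > look.py <<'E'
import sys,json
from h import *
def look(tag):
    s=r.sense();c=r.calibration("wrist");im=r.grab_frame("wrist");cv2.imwrite(f"pics/{tag}.png",im)
    np.savez(f"pics/{tag}.npz",mtx=c["mtx"],world_from_camera=c["world_from_camera"])
    print(s["clock"],s["eef_pos"].round(1),s["tcp_rot"].round(3),s["contact_force"].round(1),round(s["opening"],3))
    return im,c
if __name__=="__main__": look(sys.argv[1])
E
python3 look.py w1
```

```text
2.15 [481.8  68.9 167.9] [-3.141 -0.     1.687] [0.5 1.1 0.6] 1.002
```

View pics/w1.png

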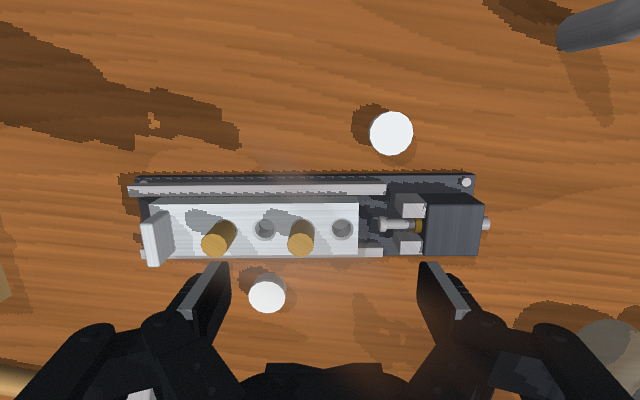

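```bash
python3 - <<'E'
from h import *
im=cv2.imread("pics/w1.png")
c=cv2.resize(im[190:275,130:330],(800,340),interpolation=cv2.INTER_NEAREST);d=cv2.resize(im[190:265,290:490],(690,259),interpolation=cv2.INTER_NEAREST)
o=np.zeros((600,800,3),np.uint8);o[:340]=c;o[341:600,:690]=d;cv2.imwrite("pics/w1c.png",o)
g=cv2.cvtColor(im,6);h=cv2.cvtColor(im,40)
for y in(222,229,236): print(y,g[y,248:284].tolist())
for x in(258,264,270): print(x,g[212:246,x].tolist())
print(h[240:250:4,196:234:3].tolist())
E
```

```text
222 [217, 215, 215, 215, 215, 216, 207, 192, 189, 161, 136, 104, 128, 127, 127, 127, 129, 126, 127, 129, 128, 127, 126, 122, 138, 145, 145, 145, 145, 145, 145, 144, 144, 144, 144, 143]
229 [217, 217, 217, 216, 203, 198, 188, 127, 130, 127, 125, 121, 90, 93, 96, 95, 95, 104, 113, 121, 121, 121, 114, 131, 111, 110, 131, 137, 146, 149, 147, 146, 148, 147, 146, 147]
236 [217, 216, 217, 215, 216, 215, 208, 188, 191, 193, 191, 165, 122, 104, 107, 106, 107, 111, 111, 111, 110, 94, 130, 159, 154, 151, 196, 214, 211, 211, 212, 210, 210, 214, 213, 212]
258 [210, 205, 212, 211, 215, 219, 216, 211, 187, 188, 136, 134, 134, 133, 129, 129, 128, 125, 124, 121, 118, 116, 110, 147, 191, 191, 184, 194, 213, 218, 218, 211, 211, 215]
264 [213, 212, 142, 140, 145, 150, 140, 113, 121, 127, 129, 126, 123, 128, 126, 125, 122, 95, 96, 98, 95, 108, 109, 107, 107, 120, 176, 175, 170, 218, 215, 209, 209, 214]
270 [143, 138, 143, 143, 147, 149, 145, 143, 141, 120, 126, 125, 122, 126, 126, 125, 127, 114, 112, 111, 112, 114, 110, 112, 130, 160, 156, 169, 186, 214, 216, 210, 209, 213]
[[[103, 10, 219], [103, 10, 220], [20, 156, 189], [19, 145, 180], [19, 145, 188], [19, 144, 181], [19, 143, 182], [19, 148, 186], [19, 148, 190], [19, 148, 189], [19, 115, 111], [19, 122, 119], [19, 128, 120]], [[110, 11, 218], [105, 14, 218], [19, 144, 193], [19, 147, 185], [20, 146, 191], [19, 144, 181], [19, 142, 191], [19, 144, 182], [19, 141, 181], [19, 148, 183], [20, 139, 163], [18, 120, 117], [101, 14, 203]], [[105, 12, 215], [105, 12, 215], [19, 160, 191], [20, 144, 184], [19, 143, 193], [19, 138, 187], [20, 143, 189], [19, 138, 183], [19, 138, 185], [19, 143, 184], [19, 139, 171], [105, 13, 196], [100, 8, 190]]]
```

View pics/w1c.png

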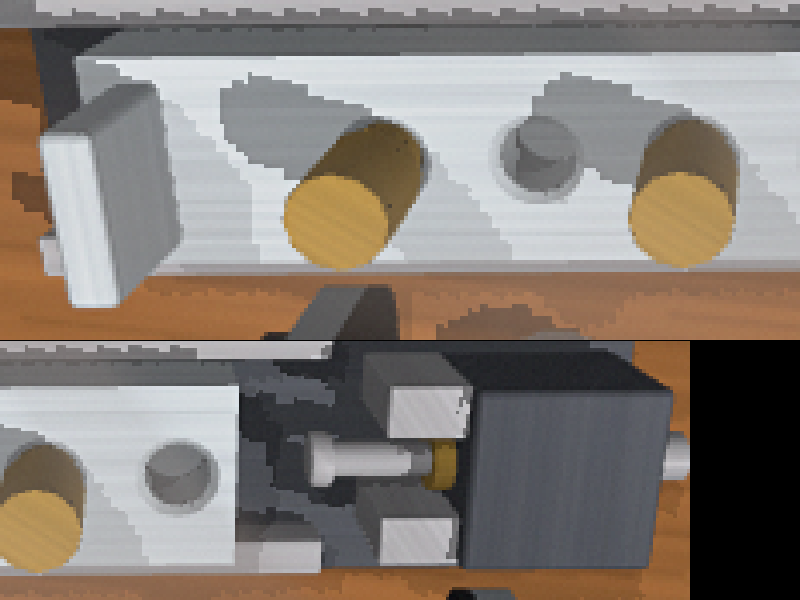

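```bash
python3 - <<'E'
from h import *
c=dict(np.load("pics/w1.npz"))
P={}
for n,uv,z in[("b0",(214.1,245.75),68),("p1",(264.4,229.5),38),("b2",(300.5,245),68),("p3",(341.6,230),38),("tab",(150.1,245),68),("stopU",(402.5,210.5),40),("stopL",(400,247.5),40)]:
    P[n]=ray("wrist",uv,z,c);print(n,P[n])
# fit yaw from the four
X=np.array([-25,7,39,71.]);Q=np.array([P[k][:2] for k in("b0","p1","b2","p3")])
a=np.polyfit(X,Q[:,0],1);b=np.polyfit(X,Q[:,1],1);print(a,b,np.degrees(np.arctan2(b[0],a[0])),np.hypot(a[0],b[0]));print(Q-np.c_[np.polyval(a,X),np.polyval(b,X)]);print("tab pred",np.polyval(a,-73),np.polyval(b,-73))
E
```

```text
b0 [515.7  -9.1  68. ]
p1 [511.4  22.5  38. ]
b2 [507.8  54.2  68. ]
p3 [504.5  86.   38. ]
tab [520.6 -56.1  68. ]
stopU [481.3 132.3  40. ]
stopL [513.7 136.3  40. ]
[-1.1625000e-01  5.1252375e+02] [ 0.990625 15.615625] 96.69305728500542 0.9974226552094151
[[ 0.27  0.05]
 [-0.31 -0.05]
 [-0.19 -0.05]
 [ 0.23  0.05]]
tab pred 521.0099999999999 -56.70000000000001
```

jog_arm([
  {"gripper": -1,"translation": [0.04,-0.34,0],"dr": [0,0,0]},
  {"gripper": -1,"translation": [0.04,-0.34,0],"dr": [0,0,0]},
  {"gripper": -1,"translation": [0.04,-0.34,0],"dr": [0,0,0]},
  {"gripper": -1,"translation": [0.04,-0.34,0],"dr": [0,0,0]},
  {"gripper": -1,"translation": [0.04,-0.34,0],"dr": [0,0,0]},
  {"gripper": -1,"translation": [0.04,-0.34,0],"dr": [0,0,0]},
  {"gripper": -1,"translation": [0.04,-0.34,0],"dr": [0,0,0]},
  {"gripper": -1,"translation": [0.04,-0.34,0],"dr": [0,0,0]},
  {"gripper": -1,"translation": [0.04,-0.34,0],"dr": [0,0,0]},
  {"gripper": -1,"translation": [0.04,-0.34,0],"dr": [0,0,0]},
  {"gripper": -1,"translation": [0,0,0],"dr": [0,0,0]},
  {"gripper": -1,"translation": [0,0,0],"dr": [0,0,0]},
])

```text
clock: 3.2
eef_pos: [521.6, -270.2, 168.2]
tcp_rot: [-3.142, -0.0, 1.688]
contact_force: [-0.1, 0.0, -0.1]
opening: 1.001
```

```bash
python3 - <<'E'
from look import *
im,c=look("w2")
h=cv2.cvtColor(im,40)
m=cv2.inRange(h,(17,128,150),(23,175,255)); m=cv2.morphologyEx(m,cv2.MORPH_OPEN,np.ones((5,5)))
cs,_=cv2.findContours(m,0,1)
for k in cs:
    if cv2.contourArea(k)>150:
        (u,v),ax,_=cv2.fitEllipse(cv2.convexHull(k));print((round(u,1),round(v,1)),np.round(ax,1),cv2.contourArea(k),ray("wrist",(u,v),60,c)); cv2.circle(im,(int(u),int(v)),2,(0,0,255),-1)
cv2.imwrite("pics/w2m.png",im)
E
```

```text
3.2 [ 521.6 -270.2  168.2] [-3.142 -0.     1.688] [-0.1  0.  -0.1] 1.001
(320.2, 302.6) [19.9 23.5] 344.5 [ 601.  -264.2   60. ]
(318.9, 256.2) [22. 25.] 398.5 [ 559.5 -269.9   60. ]
(316.7, 147.6) [27.1 27.4] 555.0 [ 476.3 -280.8   60. ]
```

View pics/w2m.png

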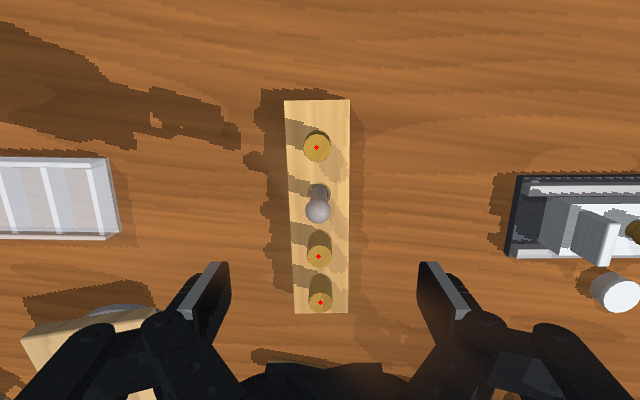

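jog_arm([
  {"gripper": -1,"translation": [0.265,0.02,-0.15],"dr": [0,0,0]},
  {"gripper": -1,"translation": [0.265,0.02,-0.15],"dr": [0,0,0]},
  {"gripper": -1,"translation": [0.265,0.02,-0.15],"dr": [0,0,0]},
  {"gripper": -0.3,"translation": [0,0,-0.1],"dr": [0,0,0]},
  {"gripper": -0.3,"translation": [0,0,-0.15],"dr": [0,0,0]},
  {"gripper": -0.3,"translation": [0,0,-0.15],"dr": [0,0,0]},
  {"gripper": -0.3,"translation": [0,0,-0.15],"dr": [0,0,0]},
  {"gripper": -0.3,"translation": [0,0,-0.1],"dr": [0,0,0]},
  {"gripper": -0.3,"translation": [0,0,0],"dr": [0,0,0]},
  {"gripper": -0.3,"translation": [0,0,0],"dr": [0,0,0]},
])

```text
clock: 4.08
eef_pos: [600.6, -262.8, 58.1]
tcp_rot: [-3.14, -0.001, 1.691]
contact_force: [0.1, -1.3, -0.0]
opening: 0.651
```

jog_arm([
  {"gripper": 1,"translation": [0,0,0],"dr": [0,0,0]},
  {"gripper": 1,"translation": [0,0,0],"dr": [0,0,0]},
  {"gripper": 1,"translation": [0,0,0],"dr": [0,0,0]},
  {"gripper": 1,"translation": [0,0,0],"dr": [0,0,0]},
  {"gripper": 1,"translation": [0,0,0],"dr": [0,0,0]},
  {"gripper": 1,"translation": [0,0,0],"dr": [0,0,0]},
])

```text
clock: 4.58
eef_pos: [601.6, -264.2, 59.4]
tcp_rot: [3.14, 0.001, 1.689]
contact_force: [-1.0, 0.6, 6.2]
opening: 0.219
```

```bash
python3 - <<'E'
from look import *
im,c=look("w3"); t=r.grab_frame("side")
o=np.vstack([cv2.resize(im[180:400,200:440],(480,440)),cv2.resize(t[250:360,300:460],(480,330))[:160]]);cv2.imwrite("pics/w3c.png",o)
E
```

```text
4.5833 [ 601.6 -264.2   59.4] [3.140e+00 1.000e-03 1.689e+00] [-1.   0.6  6.2] 0.219
```

View pics/w3c.png

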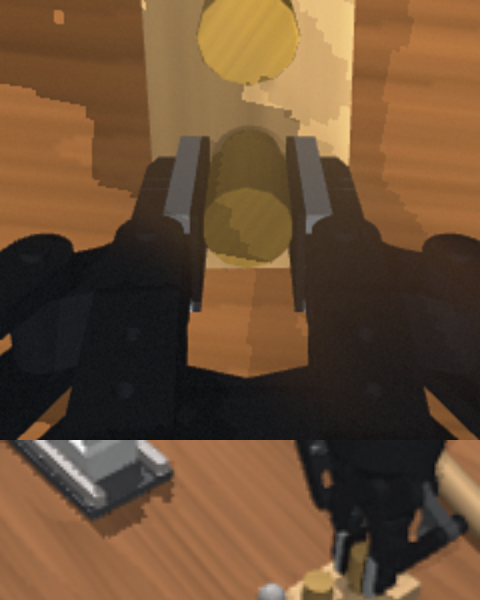

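jog_arm([
  {"gripper": 1,"translation": [0,0,0.05],"dr": [0,0,0]},
  {"gripper": 1,"translation": [0,0,0.1],"dr": [0,0,0]},
  {"gripper": 1,"translation": [0,0,0.2],"dr": [0,0,0]},
  {"gripper": 1,"translation": [0,0,0.2],"dr": [0,0,0]},
  {"gripper": 1,"translation": [0,0,0.2],"dr": [0,0,0]},
  {"gripper": 1,"translation": [0,0,0.2],"dr": [0,0,0]},
  {"gripper": 1,"translation": [-0.06,0.22,0],"dr": [0,0,-0.0625]},
  {"gripper": 1,"translation": [-0.06,0.22,0],"dr": [0,0,-0.0625]},
  {"gripper": 1,"translation": [-0.06,0.22,0],"dr": [0,0,-0.0625]},
  {"gripper": 1,"translation": [-0.06,0.22,0],"dr": [0,0,-0.0625]},
  {"gripper": 1,"translation": [-0.06,0.22,0],"dr": [0,0,-0.0625]},
  {"gripper": 1,"translation": [-0.06,0.22,0],"dr": [0,0,-0.0625]},
], squeeze=50)

```text
clock: 5.68
eef_pos: [564.6, -131.1, 154.1]
tcp_rot: [3.141, -0.0, 1.095]
contact_force: [0.2, 0.0, -1.0]
opening: 0.215
```

jog_arm([
  {"gripper": 1,"translation": [-0.06,0.22,0],"dr": [0,0,-0.0625]},
  {"gripper": 1,"translation": [-0.06,0.22,0],"dr": [0,0,-0.0625]},
  {"gripper": 1,"translation": [-0.06,0.22,0],"dr": [0,0,-0.0625]},
  {"gripper": 1,"translation": [-0.06,0.22,0],"dr": [0,0,-0.0625]},
  {"gripper": 1,"translation": [-0.06,0.22,0],"dr": [0,0,-0.0625]},
  {"gripper": 1,"translation": [-0.06,0.22,0],"dr": [0,0,-0.0625]},
  {"gripper": 1,"translation": [-0.06,0.22,0],"dr": [0,0,-0.0625]},
  {"gripper": 1,"translation": [-0.06,0.22,0],"dr": [0,0,-0.0625]},
  {"gripper": 1,"translation": [-0.06,0.22,0],"dr": [0,0,-0.0625]},
  {"gripper": 1,"translation": [-0.07,0.2,0],"dr": [0,0,-0.0625]},
  {"gripper": 1,"translation": [0,0,0],"dr": [0,0,0]},
  {"gripper": 1,"translation": [0,0,0],"dr": [0,0,0]},
])

```text
clock: 6.68
eef_pos: [503.9, 86.7, 153.9]
tcp_rot: [3.141, -0.0, 0.122]
contact_force: [-0.3, -0.4, -1.0]
opening: 0.213
```

```bash
python3 look.py w4
```

```text
6.6833 [503.9  86.7 153.9] [ 3.141 -0.     0.122] [-0.3 -0.4 -1. ] 0.213
```

View pics/w4.png

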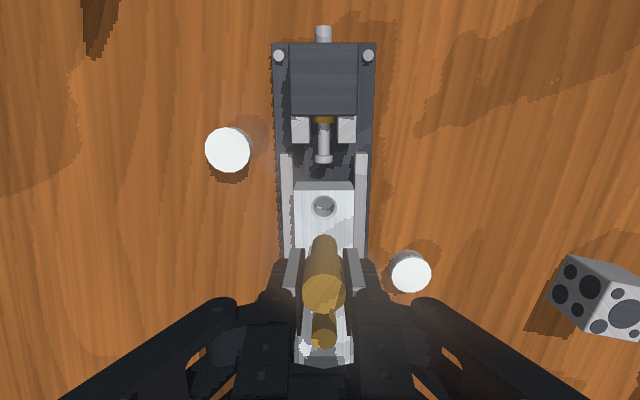

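```bash
python3 - <<'E'
from h import *
im=cv2.imread("pics/w4.png");c=dict(np.load("pics/w4.npz"))
h=cv2.cvtColor(im,40);g=cv2.cvtColor(im,6)
roi=np.zeros_like(g);roi[195:222,308:340]=1
m=((g<178)&(roi>0)).astype(np.uint8)*255
cs,_=cv2.findContours(m,0,1);k=max(cs,key=cv2.contourArea);e=cv2.fitEllipse(cv2.convexHull(k));print(e,ray("wrist",e[0],38,c))
for v in(200,203,206,209,212): print(v,g[v,308:340].tolist())
m=cv2.inRange(h,(15,100,40),(26,255,255));m[:225]=0;m[320:]=0;m[:,:295]=0;m[:,350:]=0
for v in range(230,318,6):
    x=np.where(m[v])[0]; print(v,(x.min(),x.max(),len(x),h[v,323].tolist()) if len(x) else None)
for p in((503.9,86.7,154.5),(503.9,86.7,104.5)): print(proj("wrist",p,c))
E
```

```text
((323.6923522949219, 205.87718200683594), (21.139162063598633, 25.470075607299805), 101.04706573486328) [503.9  86.8  38. ]
200 [208, 208, 204, 202, 207, 182, 153, 152, 131, 124, 124, 126, 127, 125, 124, 124, 123, 122, 121, 120, 124, 120, 120, 135, 146, 149, 186, 215, 214, 216, 216, 218]
203 [208, 207, 205, 192, 167, 161, 120, 127, 126, 124, 124, 127, 126, 126, 125, 123, 128, 125, 123, 124, 125, 124, 121, 122, 118, 106, 152, 153, 202, 218, 217, 218]
206 [209, 206, 205, 172, 173, 151, 123, 106, 111, 188, 171, 120, 120, 125, 125, 126, 129, 128, 124, 126, 127, 125, 123, 98, 86, 94, 120, 163, 163, 220, 217, 217]
209 [207, 209, 206, 179, 182, 178, 111, 133, 138, 141, 144, 144, 146, 141, 121, 107, 110, 109, 102, 100, 98, 96, 96, 95, 90, 105, 176, 169, 174, 218, 216, 218]
212 [208, 209, 205, 203, 187, 187, 186, 154, 135, 143, 145, 142, 146, 147, 146, 141, 141, 140, 138, 134, 130, 126, 122, 112, 140, 180, 174, 172, 208, 213, 215, 217]
230 None
236 None
242 None
248 (np.int64(325), np.int64(332), 7, [18, 91, 121])
254 (np.int64(321), np.int64(336), 16, [18, 104, 128])
260 (np.int64(314), np.int64(339), 25, [19, 110, 128])
266 (np.int64(311), np.int64(340), 30, [19, 115, 129])
272 (np.int64(306), np.int64(339), 32, [19, 114, 128])
278 (np.int64(303), np.int64(340), 38, [19, 139, 163])
284 (np.int64(303), np.int64(343), 41, [20, 140, 159])
290 (np.int64(302), np.int64(345), 44, [18, 141, 164])
296 (np.int64(302), np.int64(345), 44, [19, 141, 152])
302 (np.int64(303), np.int64(343), 41, [19, 139, 156])
308 (np.int64(309), np.int64(337), 29, [19, 146, 168])
314 (np.int64(314), np.int64(333), 11, [19, 119, 101])
[323.7 293.6]
[323.7 243. ]
```

jog_arm([
  {"gripper": 1,"translation": [0,0,-0.2],"dr": [0,0,0]},
  {"gripper": 1,"translation": [0,0,-0.2],"dr": [0,0,0]},
  {"gripper": 1,"translation": [0,0,-0.15],"dr": [0,0,0]},
  {"gripper": 1,"translation": [0,0,-0.07],"dr": [0,0,0]},
  {"gripper": 1,"translation": [0,0,-0.04],"dr": [0,0,0]},
  {"gripper": 1,"translation": [0,0,-0.04],"dr": [0,0,0]},
  {"gripper": 1,"translation": [0,0,-0.04],"dr": [0,0,0]},
  {"gripper": 1,"translation": [0,0,0],"dr": [0,0,0]},
])

```text
clock: 7.4
eef_pos: [504.2, 85.8, 79.2]
tcp_rot: [3.142, -0.0, 0.119]
contact_force: [0.3, -0.2, -0.1]
opening: 0.217
```

jog_arm([
  {"gripper": 1,"translation": [0,0,-0.04],"dr": [0,0,0]},
  {"gripper": 1,"translation": [0,0,-0.03],"dr": [0,0,0]},
  {"gripper": 1,"translation": [0,0,-0.03],"dr": [0,0,0]},
  {"gripper": 1,"translation": [0,0,-0.02],"dr": [0,0,0]},
  {"gripper": 1,"translation": [0,0,0],"dr": [0,0,0]},
  {"gripper": 1,"translation": [0,0,0],"dr": [0,0,0]},
])

```text
clock: 7.9
eef_pos: [504.1, 86.1, 67.4]
tcp_rot: [3.142, -0.0, 0.119]
contact_force: [0.5, -0.3, 1.9]
opening: 0.215
```

jog_arm([
  {"gripper": 0,"translation": [0,0,0],"dr": [0,0,0]},
  {"gripper": 0,"translation": [0,0,0],"dr": [0,0,0]},
  {"gripper": 0,"translation": [0,0,0],"dr": [0,0,0]},
  {"gripper": 0,"translation": [0,0,0.05],"dr": [0,0,0]},
  {"gripper": 0,"translation": [0,0,0.1],"dr": [0,0,0]},
  {"gripper": 0,"translation": [0,0,0.2],"dr": [0,0,0]},
  {"gripper": 0,"translation": [0,0,0.25],"dr": [0,0,0]},
  {"gripper": 0,"translation": [0,0,0.2],"dr": [0,0,0]},
  {"gripper": 0,"translation": [0,0,0.1],"dr": [0,0,0]},
  {"gripper": 0,"translation": [0,0,0],"dr": [0,0,0]},
])

```text
clock: 8.73
eef_pos: [505.6, 86.3, 160.0]
tcp_rot: [-3.141, -0.005, 0.119]
contact_force: [-0.3, 0.2, -0.1]
opening: 0.5
```

```bash
python3 - <<'E'
from look import *
im,c=look("w5");t=r.grab_frame("top");t0=cv2.imread("pics/top0.png")
o=np.zeros((600,800,3),np.uint8);o[:400,:]=cv2.resize(im[170:370,120:520],(800,400));o[400:600,:]=cv2.resize(t[170:245,220:520],(800,200));cv2.imwrite("pics/w5c.png",o)
E
```

```text
8.7333 [505.6  86.3 160. ] [-3.141 -0.005  0.119] [-0.3  0.2 -0.1] 0.5
```

View pics/w5c.png

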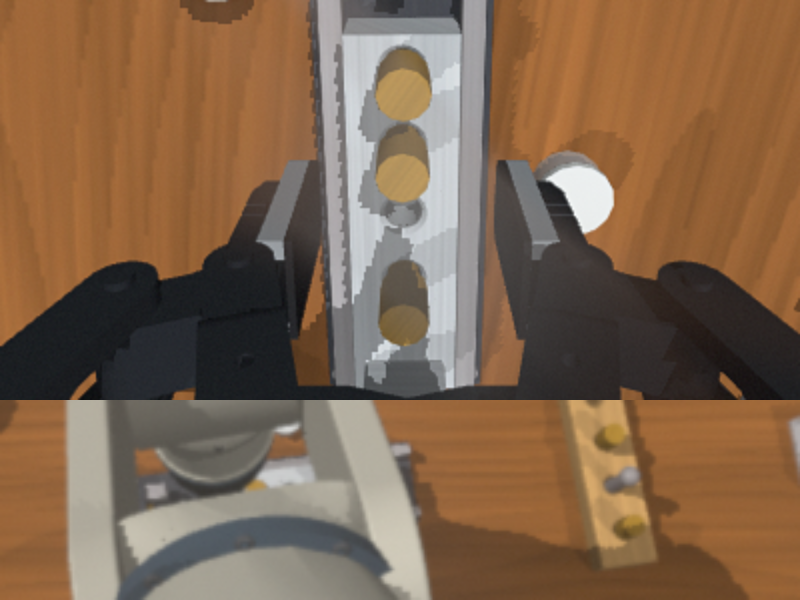

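jog_arm([
  {"gripper": -0.3,"translation": [0.034,-0.2225,0],"dr": [0,0,0.0625]},
  {"gripper": -0.3,"translation": [0.034,-0.2225,0],"dr": [0,0,0.0625]},
  {"gripper": -0.3,"translation": [0.034,-0.2225,0],"dr": [0,0,0.0625]},
  {"gripper": -0.3,"translation": [0.034,-0.2225,0],"dr": [0,0,0.0625]},
  {"gripper": -0.3,"translation": [0.034,-0.2225,0],"dr": [0,0,0.0625]},
  {"gripper": -0.3,"translation": [0.034,-0.2225,0],"dr": [0,0,0.0625]},
  {"gripper": -0.3,"translation": [0.034,-0.2225,0],"dr": [0,0,0.0625]},
  {"gripper": -0.3,"translation": [0.034,-0.2225,0],"dr": [0,0,0.0625]},
  {"gripper": -0.3,"translation": [0.034,-0.2225,0],"dr": [0,0,0.0625]},
  {"gripper": -0.3,"translation": [0.034,-0.2225,0],"dr": [0,0,0.0625]},
  {"gripper": -0.3,"translation": [0.034,-0.2225,0],"dr": [0,0,0.0625]},
  {"gripper": -0.3,"translation": [0.034,-0.2225,0],"dr": [0,0,0.0625]},
])

```text
clock: 9.83
eef_pos: [543.9, -181.8, 155.4]
tcp_rot: [-3.139, -0.0, 1.302]
contact_force: [0.2, 0.4, -1.0]
opening: 0.65
```

jog_arm([
  {"gripper": -0.3,"translation": [0.034,-0.2225,0],"dr": [0,0,0.0625]},
  {"gripper": -0.3,"translation": [0.034,-0.2225,0],"dr": [0,0,0.0625]},
  {"gripper": -0.3,"translation": [0.034,-0.2225,0],"dr": [0,0,0.0625]},
  {"gripper": -0.3,"translation": [0.034,-0.2225,0],"dr": [0,0,0.0625]},
  {"gripper": -0.3,"translation": [0,0,0],"dr": [0,0,0]},
  {"gripper": -0.3,"translation": [0,0,0],"dr": [0,0,0]},
])

```text
clock: 10.33
eef_pos: [557.6, -270.5, 155.4]
tcp_rot: [-3.139, -0.002, 1.687]
contact_force: [-0.2, 1.0, 0.4]
opening: 0.651
```

```bash
python3 - <<'E'
from h import *
c=dict(np.load("pics/w5.npz"))
for uv,z in(((321.5,217.5),68),((321,258.5),68),((321.5,276.5),38)):print(ray("wrist",uv,z,c))
print(r.sense()["eef_pos"],r.sense()["tcp_rot"])
E
```

```text
[504.5  85.7  68. ]
[507.8  54.3  68. ]
[511.9  22.1  38. ]
[ 557.55642364 -270.48580465  155.39497706] [-3.13940109e+00 -1.50798901e-03  1.68667741e+00]
```

jog_arm([
  {"gripper": -0.3,"translation": [0.02,0.005,-0.15],"dr": [0,0,0]},
  {"gripper": -0.3,"translation": [0,0,-0.2],"dr": [0,0,0]},
  {"gripper": -0.3,"translation": [0,0,-0.2],"dr": [0,0,0]},
  {"gripper": -0.3,"translation": [0,0,-0.2],"dr": [0,0,0]},
  {"gripper": -0.3,"translation": [0,0,-0.15],"dr": [0,0,0]},
  {"gripper": -0.3,"translation": [0,0,-0.06],"dr": [0,0,0]},
  {"gripper": -0.3,"translation": [0,0,0],"dr": [0,0,0]},
  {"gripper": 1,"translation": [0,0,0],"dr": [0,0,0]},
  {"gripper": 1,"translation": [0,0,0],"dr": [0,0,0]},
  {"gripper": 1,"translation": [0,0,0],"dr": [0,0,0]},
  {"gripper": 1,"translation": [0,0,0],"dr": [0,0,0]},
  {"gripper": 1,"translation": [0,0,0],"dr": [0,0,0]},
])

```text
clock: 11.33
eef_pos: [561.1, -269.7, 62.5]
tcp_rot: [3.14, 0.001, 1.689]
contact_force: [-0.5, 1.4, 6.2]
opening: 0.213
```

jog_arm([
  {"gripper": 1,"translation": [0,0,0.05],"dr": [0,0,0]},
  {"gripper": 1,"translation": [0,0,0.1],"dr": [0,0,0]},
  {"gripper": 1,"translation": [0,0,0.2],"dr": [0,0,0]},
  {"gripper": 1,"translation": [0,0,0.2],"dr": [0,0,0]},
  {"gripper": 1,"translation": [0,0,0.2],"dr": [0,0,0]},
  {"gripper": 1,"translation": [0,0,0.2],"dr": [0,0,0]},
  {"gripper": 1,"translation": [-0.03,0.18,0],"dr": [0,0,-0.0625]},
  {"gripper": 1,"translation": [-0.03,0.18,0],"dr": [0,0,-0.0625]},
  {"gripper": 1,"translation": [-0.03,0.18,0],"dr": [0,0,-0.0625]},
  {"gripper": 1,"translation": [-0.03,0.18,0],"dr": [0,0,-0.0625]},
  {"gripper": 1,"translation": [-0.03,0.18,0],"dr": [0,0,-0.0625]},
  {"gripper": 1,"translation": [-0.03,0.18,0],"dr": [0,0,-0.0625]},
])

```text
clock: 12.33
eef_pos: [542.1, -160.8, 157.1]
tcp_rot: [3.141, 0.0, 1.095]
contact_force: [0.1, 0.7, -0.0]
opening: 0.215
```

jog_arm([
  {"gripper": 1,"translation": [-0.03,0.18,0],"dr": [0,0,-0.0625]},
  {"gripper": 1,"translation": [-0.03,0.18,0],"dr": [0,0,-0.0625]},
  {"gripper": 1,"translation": [-0.03,0.18,0],"dr": [0,0,-0.0625]},
  {"gripper": 1,"translation": [-0.03,0.18,0],"dr": [0,0,-0.0625]},
  {"gripper": 1,"translation": [-0.03,0.18,0],"dr": [0,0,-0.0625]},
  {"gripper": 1,"translation": [-0.03,0.18,0],"dr": [0,0,-0.0625]},
  {"gripper": 1,"translation": [-0.03,0.18,0],"dr": [0,0,-0.0625]},
  {"gripper": 1,"translation": [-0.03,0.18,0],"dr": [0,0,-0.0625]},
  {"gripper": 1,"translation": [-0.03,0.18,0],"dr": [0,0,-0.0625]},
  {"gripper": 1,"translation": [-0.03,0.22,0],"dr": [0,0,-0.0625]},
  {"gripper": 1,"translation": [0,0,0],"dr": [0,0,0]},
  {"gripper": 1,"translation": [0,0,0],"dr": [0,0,0]},
])

```text
clock: 13.33
eef_pos: [512.4, 23.2, 157.0]
tcp_rot: [3.141, -0.001, 0.122]
contact_force: [0.3, -0.6, -1.2]
opening: 0.216
```

```bash
python3 - <<'E'
from look import *
im,c=look("w6")
h=cv2.cvtColor(im,40)
m=cv2.inRange(h,(15,100,130),(26,200,255));m=cv2.morphologyEx(m,cv2.MORPH_OPEN,np.ones((5,5)))
cs,_=cv2.findContours(m,0,1)
e=r.sense()["eef_pos"]
for k in cs:
    if cv2.contourArea(k)>150 and abs(cv2.boundingRect(k)[0]-315)<40: f=cv2.fitEllipse(cv2.convexHull(k)); print(np.round(f[0],1),np.round(f[1],1),ray("wrist",f[0],68,c),ray("wrist",f[0],e[2]-2.5,c))
cv2.imwrite("pics/w6c.png",im[150:400,160:480])
E
```

```text
13.3333 [512.4  23.2 157. ] [ 3.141e+00 -1.000e-03  1.220e-01] [ 0.3 -0.6 -1.2] 0.216
[321.5 286.3] [38.6 40.8] [517.2 -29.7  68. ] [511.3  24.6 154.4]
[322.5 173.6] [28.5 29.1] [507.9  54.1  68. ] [505.8  73.3 154.4]
[323.3 123.4] [30.4 31.7] [504.5  85.9  68. ] [503.9  91.8 154.4]
```

View pics/w6c.png

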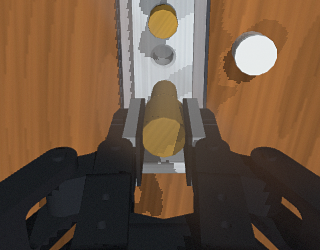

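jog_arm([
  {"gripper": 1,"translation": [-0.005,-0.023,-0.2],"dr": [0,0,0]},
  {"gripper": 1,"translation": [0,0,-0.2],"dr": [0,0,0]},
  {"gripper": 1,"translation": [0,0,-0.15],"dr": [0,0,0]},
  {"gripper": 1,"translation": [0,0,-0.07],"dr": [0,0,0]},
  {"gripper": 1,"translation": [0,0,-0.04],"dr": [0,0,0]},
  {"gripper": 1,"translation": [0,0,-0.04],"dr": [0,0,0]},
  {"gripper": 1,"translation": [0,0,-0.04],"dr": [0,0,0]},
  {"gripper": 1,"translation": [0,0,0],"dr": [0,0,0]},
])

```text
clock: 14.05
eef_pos: [512.1, 20.1, 82.2]
tcp_rot: [-3.142, -0.0, 0.119]
contact_force: [-0.1, 1.2, -1.2]
opening: 0.216
```

jog_arm([
  {"gripper": 1,"translation": [0,0,-0.04],"dr": [0,0,0]},
  {"gripper": 1,"translation": [0,0,-0.03],"dr": [0,0,0]},
  {"gripper": 1,"translation": [0,0,-0.03],"dr": [0,0,0]},
  {"gripper": 1,"translation": [0,0,-0.015],"dr": [0,0,0]},
  {"gripper": 1,"translation": [0,0,0],"dr": [0,0,0]},
  {"gripper": 1,"translation": [0,0,0],"dr": [0,0,0]},
])

```text
clock: 14.55
eef_pos: [512.0, 20.2, 70.7]
tcp_rot: [3.142, 0.0, 0.119]
contact_force: [-0.1, 1.2, -1.5]
opening: 0.212
```

jog_arm([
  {"gripper": 0,"translation": [0,0,0],"dr": [0,0,0]},
  {"gripper": 0,"translation": [0,0,0],"dr": [0,0,0]},
  {"gripper": 0,"translation": [0,0,0],"dr": [0,0,0]},
  {"gripper": 0,"translation": [0,0,0.05],"dr": [0,0,0]},
  {"gripper": 0,"translation": [0,0,0.1],"dr": [0,0,0]},
  {"gripper": 0,"translation": [0,0,0.2],"dr": [0,0,0]},
  {"gripper": 0,"translation": [0,0,0.25],"dr": [0,0,0]},
  {"gripper": 0,"translation": [0,0,0.2],"dr": [0,0,0]},
  {"gripper": 0,"translation": [0,0,0.1],"dr": [0,0,0]},
  {"gripper": 0,"translation": [0,0,0],"dr": [0,0,0]},
])

```text
clock: 15.38
eef_pos: [513.5, 20.2, 163.6]
tcp_rot: [3.141, -0.005, 0.119]
contact_force: [-0.0, 1.2, 0.4]
opening: 0.501
```

jog_arm([
  {"gripper": 0.34,"translation": [-0.02,-0.065,0],"dr": [0,0,0.077]},
  {"gripper": 0.34,"translation": [-0.02,-0.065,0],"dr": [0,0,0.077]},
  {"gripper": 0.34,"translation": [-0.02,-0.065,0],"dr": [0,0,0.077]},
  {"gripper": 0.34,"translation": [-0.02,-0.065,0],"dr": [0,0,0.077]},
  {"gripper": 0.34,"translation": [-0.02,-0.065,0],"dr": [0,0,0.077]},
  {"gripper": 0.34,"translation": [-0.02,-0.065,0],"dr": [0,0,0.077]},
  {"gripper": 0.34,"translation": [-0.02,-0.065,0],"dr": [0,0,0.077]},
  {"gripper": 0.34,"translation": [-0.02,-0.065,0],"dr": [0,0,0.077]},
  {"gripper": 0.34,"translation": [-0.02,-0.065,0],"dr": [0,0,0.077]},
  {"gripper": 0.34,"translation": [-0.02,-0.065,0],"dr": [0,0,0.077]},
  {"gripper": 0.34,"translation": [-0.02,-0.065,0],"dr": [0,0,0.077]},
  {"gripper": 0.34,"translation": [-0.02,-0.065,0],"dr": [0,0,0.077]},
])

```text
clock: 16.38
eef_pos: [487.2, -58.0, 159.7]
tcp_rot: [-3.14, -0.0, 1.576]
contact_force: [-0.0, -0.5, -0.2]
opening: 0.33
```

jog_arm([
  {"gripper": 0.34,"translation": [0,0,0],"dr": [0,0,0.076]},
  {"gripper": 0.34,"translation": [0,0,0],"dr": [0,0,0]},
  {"gripper": 0.34,"translation": [0,0,0],"dr": [0,0,0]},
])

```text
clock: 16.63
eef_pos: [487.4, -57.8, 160.0]
tcp_rot: [-3.14, -0.0, 1.686]
contact_force: [-0.6, 0.3, 0.0]
opening: 0.329
```

```bash
python3 look.py w7
```

```text
16.6333 [487.4 -57.8 160. ] [-3.14  -0.     1.686] [-0.6  0.3  0. ] 0.329
```

View pics/w7.png

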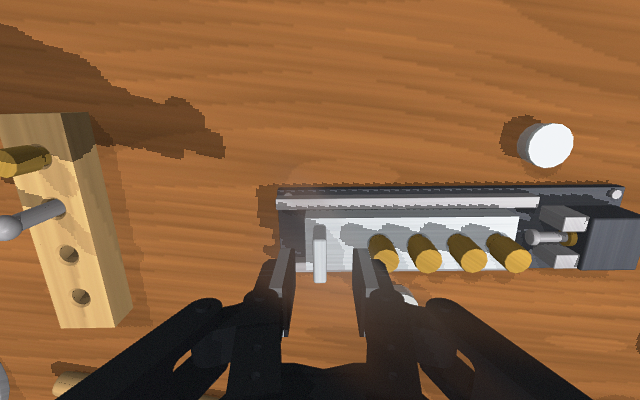

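```bash
python3 - <<'E'
from h import *
im=cv2.imread("pics/w7.png");c=dict(np.load("pics/w7.npz"))
h=cv2.cvtColor(im,40)
m=cv2.inRange(h,(15,110,145),(26,200,255));m=cv2.morphologyEx(m,cv2.MORPH_OPEN,np.ones((5,5)))
for k in cv2.findContours(m,0,1)[0]:
    if cv2.contourArea(k)>150:
        f=cv2.fitEllipse(cv2.convexHull(k)); print(np.round(f[0],1),np.round(f[1],1),ray("wrist",f[0],68,c))
print(ray("wrist",(320.3,254.5),68,c))
g=cv2.cvtColor(im,6);print(g[255,308:334].tolist(),g[220:290:2,320].tolist())
E
```

```text
[517.9 260.9] [22.4 27.4] [504.3  85.1  68. ]
[428.5 261. ] [23.4 26.3] [511.7  20.9  68. ]
[387.1 259.9] [20.8 23.9] [514.3  -9.   68. ]
[473.7 260.5] [23.1 26.8] [507.6  53.3  68. ]
[  5.8 169.1] [15.9 23.1] [ 477.2 -270.8   68. ]
[ 58.5 218.2] [ 78.5 273.6] [ 508.5 -240.7   68. ]
[515.5 -57.4  68. ]
[147, 148, 146, 149, 146, 142, 181, 214, 213, 213, 216, 217, 214, 210, 210, 216, 212, 208, 157, 198, 197, 195, 197, 196, 197, 198] [219, 220, 152, 113, 109, 113, 111, 115, 114, 110, 187, 217, 214, 215, 215, 216, 214, 217, 215, 217, 215, 216, 217, 218, 217, 217, 219, 219, 219, 217, 218, 207, 123, 124, 120]
```

jog_arm([
  {"gripper": 0.34,"translation": [0.17,0,-0.05],"dr": [0,0,0]},
  {"gripper": 0.34,"translation": [0.16,0,-0.15],"dr": [0,0,0]},
  {"gripper": 0.34,"translation": [0,0,-0.2],"dr": [0,0,0]},
  {"gripper": 0.34,"translation": [0,0,-0.2],"dr": [0,0,0]},
  {"gripper": 0.34,"translation": [0,0,-0.2],"dr": [0,0,0]},
  {"gripper": 0.34,"translation": [0,0,-0.1],"dr": [0,0,0]},
  {"gripper": 0.34,"translation": [0,0,0],"dr": [0,0,0]},
  {"gripper": 1,"translation": [0,0,0],"dr": [0,0,0]},
  {"gripper": 1,"translation": [0,0,0],"dr": [0,0,0]},
  {"gripper": 1,"translation": [0,0,0],"dr": [0,0,0]},
  {"gripper": 1,"translation": [0,0,0],"dr": [0,0,0]},
])

```text
clock: 17.6
eef_pos: [521.1, -57.8, 71.5]
tcp_rot: [3.141, 0.0, 1.689]
contact_force: [-0.9, 0.7, -3.0]
opening: 0.103
```

jog_arm([
  {"gripper": 1,"translation": [-0.005,0.04,0],"dr": [0,0,0]},
  {"gripper": 1,"translation": [-0.005,0.04,0],"dr": [0,0,0]},
  {"gripper": 1,"translation": [-0.005,0.04,0],"dr": [0,0,0]},
  {"gripper": 1,"translation": [-0.005,0.04,0],"dr": [0,0,0]},
  {"gripper": 1,"translation": [-0.005,0.04,0],"dr": [0,0,0]},
  {"gripper": 1,"translation": [-0.005,0.04,0],"dr": [0,0,0]},
  {"gripper": 1,"translation": [-0.004,0.04,0],"dr": [0,0,0]},
  {"gripper": 1,"translation": [0,0,0],"dr": [0,0,0]},
  {"gripper": 1,"translation": [0,0,0],"dr": [0,0,0]},
])

```text
clock: 18.35
eef_pos: [518.5, -29.9, 71.4]
tcp_rot: [3.14, 0.001, 1.69]
contact_force: [2.2, -6.2, 0.7]
opening: 0.108
```

jog_arm([
  {"gripper": 1,"translation": [-0.002,0.02,0],"dr": [0,0,0]},
  {"gripper": 1,"translation": [-0.002,0.02,0],"dr": [0,0,0]},
  {"gripper": 1,"translation": [-0.002,0.02,0],"dr": [0,0,0]},
  {"gripper": 1,"translation": [0,0.01,0],"dr": [0,0,0]},
  {"gripper": 1,"translation": [0,0,0],"dr": [0,0,0]},
  {"gripper": 1,"translation": [0,0,0],"dr": [0,0,0]},
])

```text
clock: 18.85
eef_pos: [518.0, -23.7, 71.5]
tcp_rot: [3.139, 0.002, 1.691]
contact_force: [1.7, -12.5, -0.4]
opening: 0.102
```

jog_arm([
  {"gripper": 1,"translation": [-0.001,0.01,0],"dr": [0,0,0]},
  {"gripper": 1,"translation": [-0.001,0.01,0],"dr": [0,0,0]},
  {"gripper": 1,"translation": [0,0,0],"dr": [0,0,0]},
  {"gripper": 1,"translation": [0,0,0],"dr": [0,0,0]},
])

```text
clock: 19.18
eef_pos: [517.9, -22.0, 71.5]
tcp_rot: [3.139, 0.003, 1.691]
contact_force: [2.7, -14.3, 1.0]
opening: 0.105
```

jog_arm([
  {"gripper": 1,"translation": [-0.001,0.01,0],"dr": [0,0,0]},
  {"gripper": 1,"translation": [-0.001,0.01,0],"dr": [0,0,0]},
  {"gripper": 1,"translation": [0,0.01,0],"dr": [0,0,0]},
  {"gripper": 1,"translation": [0,0,0],"dr": [0,0,0]},
  {"gripper": 1,"translation": [0,0,0],"dr": [0,0,0]},
])

```text
clock: 19.6
eef_pos: [518.1, -21.6, 71.9]
tcp_rot: [3.139, 0.006, 1.693]
contact_force: [1.2, -34.5, 4.3]
opening: 0.103
```

jog_arm([
  {"gripper": 1,"translation": [0,-0.008,0],"dr": [0,0,0]},
  {"gripper": 1,"translation": [0,0,0],"dr": [0,0,0]},
  {"gripper": 1,"translation": [0,0,0],"dr": [0,0,0]},
  {"gripper": 1,"translation": [0,0,0],"dr": [0,0,0]},
  {"gripper": 1,"translation": [0,0,0],"dr": [0,0,0]},
  {"gripper": 1,"translation": [0,0,0],"dr": [0,0,0]},
])

```text
clock: 20.1
eef_pos: [518.0, -21.7, 71.8]
tcp_rot: [3.139, 0.005, 1.692]
contact_force: [1.4, -30.1, 3.3]
opening: 0.103
```

```bash
python3 - <<'E'
from look import *
im,c=look("w8");s=r.grab_frame("side")
o=np.zeros((600,800,3),np.uint8);o[:400,:640]=im;o[400:,:400]=cv2.resize(s[180:280,240:440],(400,200));o[400:,400:]=cv2.resize(s[270:370,330:530],(400,200));cv2.imwrite("pics/w8c.png",o)
E
```

```text
20.1 [518.  -21.7  71.8] [3.139 0.005 1.692] [  1.4 -30.1   3.3] 0.103
```

View pics/w8c.png

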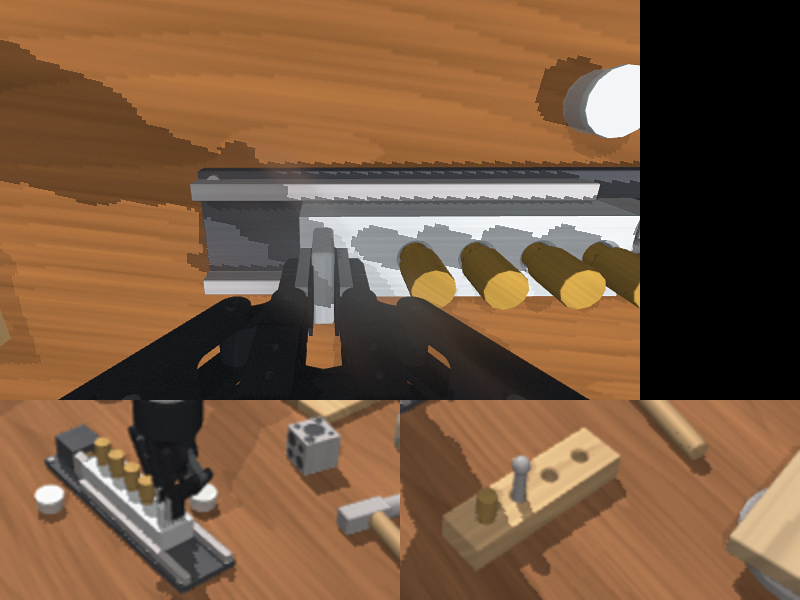

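```bash
python3 -c "
from rig import r
s=r.sense();print(s['clock'],s['contact_force'],s['opening']);print(r.sign_off())"
```

```text
20.2 [  0.8191941  -29.26468932   3.05344302] 0.10392788275479206
the job is handed in; nothing more can be done
None
```

I filled the two empty pockets (1 and 3) with spares from the rack. I then gripped the carrier by its tab, pushed it about 36 mm onto the stops and handed the job in at 20.2 s, still holding it there. The hand-in gives no verdict, so I can't confirm how it was judged.

**Blanks:** The pictures show all four seated at the same height and upright. The third spare and the punch are still in the rack, and I saw nothing knocked about.

**Push:** The force jumped from about 14 N to 34 N over 0.4 mm of travel, which I take as the carrier meeting the stops. I eased it back to about 29 N against the push direction, with the grip set to 50 N and the jaws closed on the tab.

**Disagreement:** I expected 34.4 mm of travel from the images, but the tool moved about 36 mm before the force rose. I put this down to camera error and give in the grip. I couldn't see the stop faces in the last pictures, so contact with the stops rests on that force jump alone.

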